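Lock off the creasing machine and hold its guard open

ROBOT

A 7-joint arm with a two-finger parallel gripper is mounted at the origin on the work surface; the furniture and walls round the work are solid. World frame = base frame: x ahead of the robot, y to its left, z up, the work surface at z = 0. Lengths are in m, angles in rad, forces in N, time in s.
With the tool pointing down it reaches from about 0.425 to 0.825 m from the base axis. Payload 3.6 kg.
Tool frame: the origin (TCP) lies where the fingers leave the gripper's body, on its centre line; the fingertips stand 73 mm ahead of it and the grasp point (between the pads) lies 54 mm ahead of it; z points along the fingers, y is the line along which they close (so a half turn about z gives the same grasp; the last joint's range is limited). The gripper opens to 85 mm and grips with 20 to 120 N. Pads are 22 mm wide; open, the fingers measure 114 mm over their backs; the gripper's body (76 mm by 85 mm) begins 54 mm behind the grasp point. The pads swing forward as they close: fully open they stand 13 mm farther back than shut.
Start: joints at [-1.294, 0.615, -0.013, 1.423, 0.008, 1.103, -0.04], TCP at [0.194, 0.62, 0.304] pointing down, gripper open.
Joint ranges: [-3.12, 3.12], [-0.3, 2.06], [-1.34, 1.32], [0.26, 2.42], [-1.36, 4.5], [0.01, 1.98], [-2.84, 2.84]. Speed limits (rad/s): [2.79, 2.79, 3.14, 3.14, 3.14, 3.14, 3.14].

INTERFACE

Orientations are given as a unit quaternion [x, y, z, w].
In Python, from station import arm, snapshot, camera_info, ticket gives the robot as it stands. Calls block until the motion is done:
- arm.movep(position, orientation): joint-space move of the TCP to a pose.
- arm.line_to(position, velocity=0.15, ori=None): straight line of the TCP; ori=None keeps the orientation; velocity is the mean speed in m/s.
- arm.move_j(angles): joint-space move.
- arm.move_gripper(opening, effort=None): opening from 0.0 (shut) to 1.0 (fully open); effort is the grip in N (None keeps the last); returns when the fingers have stopped.
- arm.pause(seconds).
- arm.ik(position, orientation): joint angles nearest the present ones, or None.
- snapshot(name): name is "scene" or "top" or "wrist"; returns the picture (420x560x3 uint8, blue, green, red); there is no depth.
- camera_info(name): a dict with "fx", "fy", "cx", "cy" (pixels), "R" (3x3) and "t" (3): a world point X has camera coordinates R X + t; the wrist camera has in their place "T_tool_cam" (4x4, takes a point from camera to tool coordinates, whose origin is the TCP and whose axes are the flange's). Camera axes: x right, y down, z forward; pixel columns grow to the right and rows downward; lengths in m; the calibration is good to about 2 mm. A picture is of the moment at which its call begins: read the wrist's pose just before it. camera_info takes no time and is no camera call.
A pose or a line that the arm cannot do raises arm.MotionError and nothing moves.
- ticket.finish_job(): hands the job in; it is judged then, once.
Readings, each from a call of its own:
- arm.read_time(): time.
- arm.read_joint_positions(): joint angles.
- arm.read_dq(): joint speeds.
- arm.read_effort(): joint torques, N m.
- arm.read_tool_pos(): TCP position.
- arm.read_eef_rot(): TCP orientation.
- arm.read_ft_force(): force on the tool from outside, world axes, zero at the start.
- arm.read_wrist_torque(): the same for the moment, N m.
- arm.read_opening(): opening from 0.0 (shut) to 1.0 (fully open).
- arm.read_finger_force(): force on a finger pad.
Only numpy, scipy, OpenCV 4.12 (cv2) and the standard library are available. Lean on these libraries where they do the work, as an engineer would, in place of code of your own. Each camera call takes 0.05 s, during which the arm holds its last target. There are 200 camera calls.

TASK

A card has jammed under the guard of the creasing machine. Lock the machine off first: push the wing knob on top of its gear housing right in, turn it clockwise to its stop while it is in, and let it spring back into its notch; then lift the clear guard (the black bar on top is its handle) and hold it 60 degrees open so that a colleague can pull the card out. The guard drops shut if let go, so finish while still holding it there with the gripper, and leave the other things on the table where they are.

Things in the scene. Friction and masses are not known exactly. Their poses are not given: they have to be found in the camera images.
- machine: Benchtop creasing machine: fixed grey box, 340 (x) x 395 (y) x 140 mm, feed table with a jammed card in front, creasing wheels under a clear guard. Origin on the table under it; x points from its feed side (robot side) to its rear, y to its left, z up; turned up to 15 degrees. Gear housing with the lock knob on its right (-y), flat top 130 mm high; the small round dial on its left is not used.
- guard_angle (a joint): Opening of the clear guard, rad: 0 shut, 1.35 its stop. Clear cover 250 mm wide in a dark frame, hinged along its rear edge (axis along the machine's y); its front edge swings up and back. A spring and its weight (about 0.45 kg, varies) pull it shut at every angle: 4 to 6 N at the bar hold it.
- guard_hinge (a point): Middle of the guard's hinge axis, at (105, 2.5, 140) mm in the machine's frame. With the guard open by angle a, the lifting bar's middle lies (150 cos a - 42 sin a) mm towards the machine's front (-x) from here and (150 sin a + 42 cos a) mm above it.
- guard_grip (a point): Middle of the guard's lifting bar, on its centre line: straight black round bar 13 mm thick along the machine's y, 97 mm clear between its two posts, 42 mm above the guard's sheet (34 mm free under the bar). Shut: 182 mm above the table, at (-45, 2.5) mm in the machine's frame. 156 mm from the hinge axis. Its axes turn with the guard, parallel to the machine's when shut.
- guard: The clear guard with its frame and lifting bar; origin on its hinge axis (where point guard_hinge is), axes parallel to the machine's when shut, turning with the guard. When shut its sheet lies flat 140 mm above the table, 165 mm from the hinge to the front corner, with a sloping front lip.
- lock (a joint): Turn of the lock, rad, clockwise seen from above: 0 to 0.04 at the start = run (its steel bolt lies over a tab of the guard and keeps it shut), 1.047 (60 degrees) = stop, locked off, guard free. It turns only while the knob is held pushed in by 8 mm or more.
- lock_knob (a joint): How far the lock knob is pushed down, m: 0 up, 0.010 fully in. A spring pushes it up (3 N at the top, 8 N fully in). When the lock is turned beyond about 0.95 rad and the knob let go, it springs back to about 0.005 into a notch and cannot turn back.
- lock_grip (a point): Grip point in the lock knob's wing, on its vertical turning axis at (-30, -172.5) mm in the machine's frame, 190 mm above the table while the knob is up; sinks with the knob. The wing is an upright black bar 50 long, 14 thick, 30 mm tall (top 9 mm above this point) on a round flange 48 mm across, whose top is 21 mm below. Site x runs along the wing (at run: machine's x) and turns with it.
- spool_0: Bystander, leave alone: a spool of undyed thread with wooden flanges, 40 mm across and 50 mm tall. Origin at its underside's middle.
- spool_1: Bystander, leave alone: a spool of dark thread with wooden flanges, 40 mm across and 50 mm tall. Origin at its underside's middle.
- press_block: Bystander, leave alone: a plain beech pressing block, 90 x 36 x 34 mm, lying in front of the gear housing. Origin at its underside's middle.
- glue_b: Bystander, leave alone: a glue stick standing upright, 26 mm across and 94 mm tall. Origin at its underside's middle.
- tape_clear: Bystander, leave alone: a roll of parcel tape lying flat to the left of the machine, 94 mm across and 48 mm tall. Origin at its underside's middle.
- pen_pot: Bystander, leave alone: a black pot of pens at the back left, 80 mm across and 147 mm tall. Origin at its underside's middle.

How it is judged:
On the way:
1. the lock knob is pushed in, turned clockwise to its stop and has sprung back into its notch (value of joint lock above 0.85 rad and value of joint lock_knob between 0.003 and 0.007 m), for 0.2 s.
At the end, for the whole second after the job is handed in: The lock is still turned to at least 0.85 rad with its knob in the notch (3 to 7 mm down); the guard stands open 60 degrees within 5 degrees (0.96 to 1.134 rad), still (below 0.05 rad/s), and the gripper's fingers bear on it (more than 1 N) (all of step 1 and value of joint guard_angle between 0.96 and 1.134 rad and velocity of joint guard_angle between -0.05 and 0.05 rad/s and contact force between guard and the fingers above 1 N); the arm keeps its last pose, push and grip.
It fails at once if a bystander is moved more than 25 mm (distance of any of spool_0, spool_1, press_block, glue_b, tape_clear, pen_pot from where it was at the start of the episode above 0.025 m).
It also fails if it takes over 58 s, if anything falls off the work surface, if the arm or the gripper's body presses on something with over 40 N, if the wrist force passes 120 N, or if a joint passes its speed limit or range.

## Working session

There is one attempt and no reset: what is moved stays moved. The work goes in short steps, each a Python script; the robot and the scene stay as the last script left them, time stands still between calls to the robot, and variables do not carry over. Pictures are saved under pics/ and viewed, at most 10 in all, crops included, and the job is handed in when it is done.

```bash
ls; mkdir -p pics
python3 - <<'E'
from station import *
import cv2,numpy as np
for n in("scene","top"):
    cv2.imwrite(f"pics/{n}.png",snapshot(n)); c=camera_info(n); print(n,{k:np.round(v,4).tolist() for k,v in c.items()})
print(arm.read_eef_rot(),camera_info("wrist"),arm.read_time())
E
```

```text
pics
scene {'fx': 384.6339, 'fy': 384.6339, 'cx': 279.6089, 'cy': 208.5408, 'R': [[0.696, -0.718, -0.0105], [-0.3263, -0.3033, -0.8953], [0.6396, 0.6265, -0.4454]], 't': [-0.4171, 0.2879, 0.692]}
top {'fx': 543.9481, 'fy': 543.9481, 'cx': 290.2864, 'cy': 208.3008, 'R': [[0.0059, -0.9999, 0.0121], [-0.9959, -0.007, -0.0902], [0.0903, -0.0115, -0.9958]], 't': [-0.077, 0.5049, 1.5379]}
[ 1.50757833e-01  9.88570022e-01 -1.16700763e-03 -1.58690639e-04] {'fx': 318.20213130580794, 'fy': 318.20213130580794, 'cx': 280.92966422348184, 'cy': 209.55220873806283, 'T_tool_cam': array([[-4.63721030e-05, -9.55055020e-01, -2.96428587e-01,
         7.59714683e-02],
       [ 9.99999936e-01, -1.49802137e-04,  3.26207348e-04,
        -9.60090109e-05],
       [-3.55951601e-04, -2.96428552e-01,  9.55054965e-01,
        -7.07207689e-02],
       [ 0.00000000e+00,  0.00000000e+00,  0.00000000e+00,
         1.00000000e+00]])} 0.1
```

View pics/scene.png

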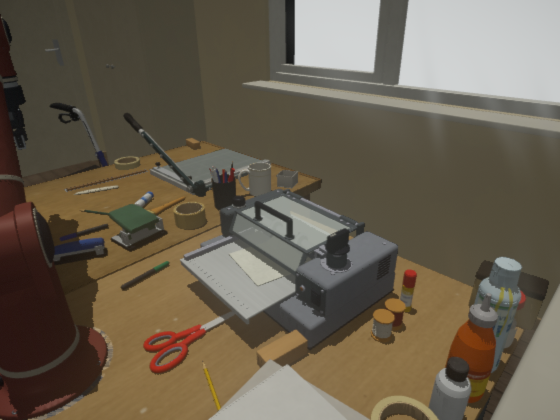

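View pics/top.png

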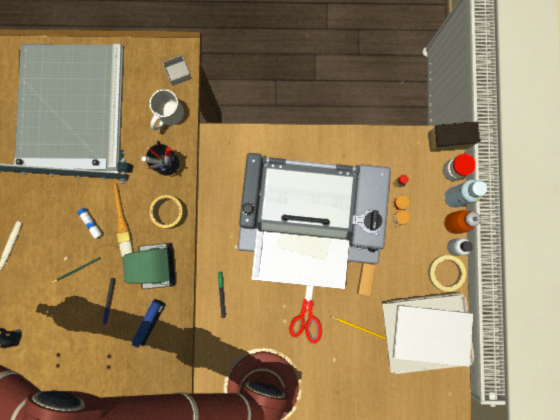

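The top view shows the bar at about (283–328, 220) and the knob at about (372, 221). The machine is turned only slightly. Next I'll locate both with masks and rays.

```bash
cat > h.py <<'E'
from station import *
import cv2,numpy as np
from scipy.spatial.transform import Rotation as Ro
def ray(c,uv,z,R=None,t=None):
    """pixel -> world point at height z; R,t world->cam"""
    R=np.array(c["R"]) if R is None else R; t=np.array(c["t"]) if t is None else t
    d=R.T@np.array([(uv[0]-c["cx"])/c["fx"],(uv[1]-c["cy"])/c["fy"],1]); o=-R.T@t
    return o+d*(z-o[2])/d[2]
def wristRt(c):
    T=np.array(c["T_tool_cam"]); W=np.eye(4); W[:3,:3]=Ro.from_quat(arm.read_eef_rot()).as_matrix(); W[:3,3]=arm.read_tool_pos()
    M=np.linalg.inv(W@T); return M[:3,:3],M[:3,3]
def quat(zdir,ydir):
    z=np.array(zdir,float);z/=np.linalg.norm(z); y=np.array(ydir,float); y-=z*(y@z); y/=np.linalg.norm(y)
    return Ro.from_matrix(np.c_[np.cross(y,z),y,z]).as_quat()
def blobs(im,thr,x0,y0,x1,y1,amin):
    m=(im.max(2)<thr).astype(np.uint8); k=np.zeros_like(m); k[y0:y1,x0:x1]=m[y0:y1,x0:x1]
    n,l,s,ce=cv2.connectedComponentsWithStats(k)
    for i in range(1,n):
        if s[i,4]>=amin:
            p=np.argwhere(l==i)[:,::-1].astype(np.float32)
            print(s[i],ce[i].round(1),[np.round(a,1) for a in cv2.minAreaRect(p)])
E
python3 - <<'E'
from h import *
im=cv2.imread("pics/top.png");c=camera_info("top")
for t in(35,50):blobs(im,t,270,205,390,240,25);print()
print(ray(c,(305.5,220),.185),ray(c,(372,220),.199))
cv2.imwrite("pics/crop.png",cv2.resize(im[145:300,230:400],None,fx=4,fy=3.8,interpolation=cv2.INTER_CUBIC))
E
```

```text
[370 212   4  17  29] [371.4 219.5] [array([371.3, 219.9]), array([ 1.9, 16.1]), np.float64(6.3)]

[ 0.46088435 -0.11106238  0.185     ] [ 0.46105975 -0.27984438  0.199     ]
```

View pics/crop.png

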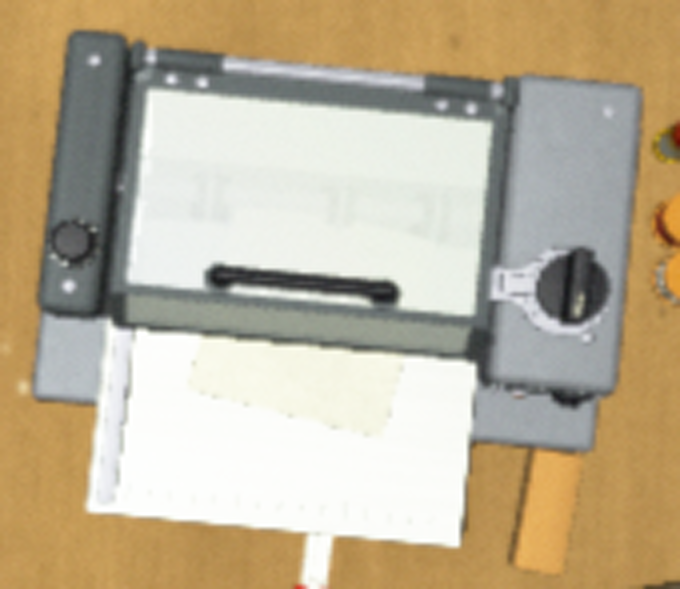

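The crop shows the bar's middle at top-image pixel (305.5, 219.7) and the wing's middle at about (374.5, 220). The bar's slope gives a yaw of about -5.5°. The bar-to-knob vector gives the same, so the two checks agree. I'll move above the knob and look from close by.

Run:
```python
from h import *
yaw=np.radians(-5.5); my=np.array([-np.sin(yaw),np.cos(yaw),0])
c=camera_info("top"); k=ray(c,(374.5,220),.199); print(k, ray(c,(305.5,219.7),.185))
best=[]
for s in(1,-1):
    q=quat([0,0,-1],s*my); j=arm.ik([k[0],k[1],.364],q); print(s,None if j is None else np.round(j,2))
    if j is not None: best.append((abs(j[6]),s))
s=min(best)[1]
arm.movep([k[0],k[1],.364],quat([0,0,-1],s*my)); arm.pause(.3)
print(s,arm.read_tool_pos(),arm.read_time(),arm.read_ft_force())
cv2.imwrite("pics/w1.png",snapshot("wrist"))
```

```text
[ 0.46110284 -0.28622034  0.199     ] [ 0.46165627 -0.11105975  0.185     ]
1 [-0.09  0.54  0.98  1.66 -0.47  1.2   2.48]
-1 [-0.09  0.54  0.98  1.66 -0.48  1.2  -0.66]
-1 [ 0.46120465 -0.28608096  0.36397529] 3.7083 [0.51427659 0.17669389 0.0934016 ]
```

View pics/w1.png

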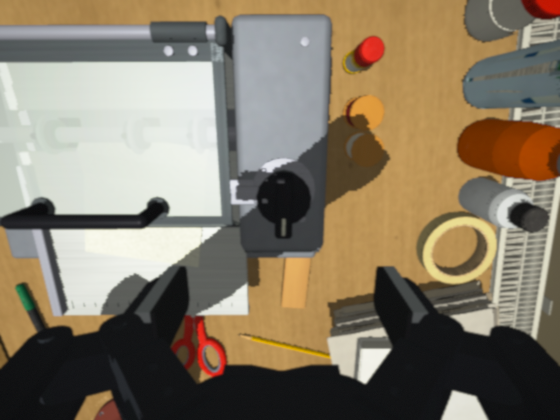

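The wing stands at about (283, 205) and is nearly upright in the image, so the yaw is right. It is dark in shadow, so I'll brighten a crop.

Run:
```python
from h import *
im=cv2.imread("pics/w1.png"); k=im[150:260,220:350].astype(float)/255
cv2.imwrite("pics/w1c.png",(255*np.clip(cv2.resize(k,None,fx=5,fy=5,interpolation=cv2.INTER_CUBIC),0,1)**.4).astype(np.uint8))
```

```text
(no output)
```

View pics/w1c.png

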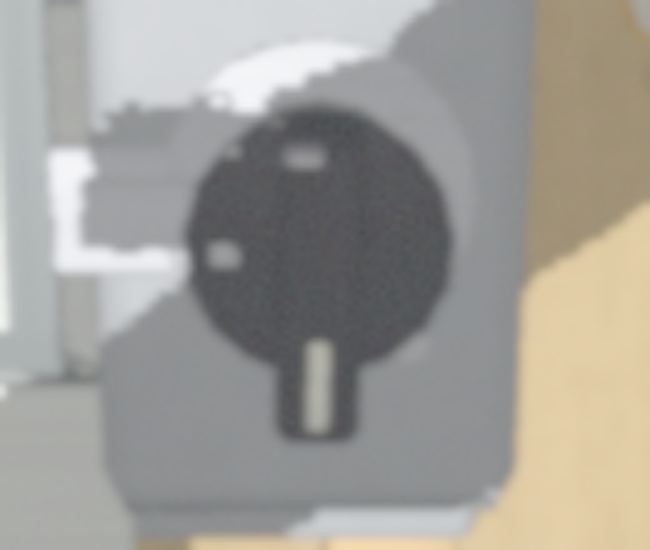

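The flange circle is centred at crop (321, 236), which is pixel (284.2, 197.2). The front end of the wing's top is at pixel (283.6, 237.5). I'll cast both, along with the bar's post tops.

Run:
```python
from h import *
c=camera_info("wrist");R,t=wristRt(c)
f=ray(c,(284.2,197.2),.169,R,t); e=ray(c,(283.6,237.5),.199,R,t)
r=np.linalg.norm(ray(c,(258,197.2),.169,R,t)-f)
yaw=np.radians(-5.5); mx=np.array([np.cos(yaw),np.sin(yaw),0])
print("flange",f,"radius",r,"from wing end",e+.025*mx,arm.read_joint_positions(),arm.read_opening())
print("bar",ray(c,(98,218),.182,R,t),ray(c,(40,219),.182,R,t),ray(c,(158,217),.182,R,t))
```

```text
flange [ 0.46503894 -0.2892607   0.169     ] radius 0.02262889319090094 from wing end [ 0.46489913 -0.28855957  0.199     ] [-0.0897673   0.53861649  0.98474989  1.66296229 -0.4761754   1.20096059
 -0.65953931] 1.0010968565084795
bar [ 0.46548202 -0.1324096   0.182     ] [ 0.46927022 -0.08371692  0.182     ] [ 0.46154146 -0.18266889  0.182     ]
```

The two knob estimates agree within 1 mm, and the radius of 22.6 mm fits the 24 mm given. Descend, grip and push.

Run:
```python
from h import *
p=np.array([.465,-.289,.247])
arm.move_gripper(.5,50)
arm.line_to([p[0],p[1],.30],.2); arm.line_to(p,.06); print(arm.read_ft_force())
arm.move_gripper(0,50); print("grip",arm.read_opening(),arm.read_finger_force(),arm.read_ft_force())
arm.line_to(p-[0,0,.0105],.03); arm.pause(.3); print("push",arm.read_tool_pos(),arm.read_ft_force(),arm.read_opening())
q=Ro.from_quat(arm.read_eef_rot()); j=np.array(arm.read_joint_positions())
print(j.round(3),np.round(arm.ik(arm.read_tool_pos(),(Ro.from_euler('z',-1.0)*q).as_quat()),3),arm.read_time())
```

```text
[-0.52107494 -0.73108664 -0.35295234]
grip 0.14899642931673893 53.35963189601898 [-0.00718636  1.42497269  2.55954295]
push [ 0.46513576 -0.28887598  0.23743439] [-2.46069235  4.26232936 10.34256835] 0.1564127927530923
[-0.008  0.676  0.866  1.823 -0.631  0.944 -0.528] [-0.121  0.8    1.137  1.827 -0.829  1.083 -1.332] 6.925
```

Run:
```python
from h import *
r0=Ro.from_quat(arm.read_eef_rot()); j0=np.array(arm.read_joint_positions())
def cw(): return -(Ro.from_quat(arm.read_eef_rot())*r0.inv()).as_rotvec()[2]
def turn(d):
    j=j0.copy(); j[6]+=d; arm.move_j(j); arm.pause(.1); print(round(d,2),"cw",round(cw(),3),np.round(arm.read_tool_pos(),4),np.round(arm.read_ft_force(),1),np.round(arm.read_wrist_torque(),2))
turn(-.06); s=-1 if cw()>0 else 1
for a in(.3,.6,.9,1.04,1.08): turn(s*a)
print(arm.read_time(),arm.read_opening())
```

```text
-0.06 cw 0.06 [ 0.4651 -0.2889  0.2379] [-1.   2.4  7.1] [0.57 0.29 0.01]
-0.3 cw 0.3 [ 0.465  -0.2893  0.238 ] [-0.9  1.4  5.9] [ 0.42  0.35 -0.05]
-0.6 cw 0.601 [ 0.4647 -0.2896  0.238 ] [-1.4  1.1  7.4] [0.27 0.48 0.01]
-0.9 cw 0.901 [ 0.4644 -0.2898  0.238 ] [-2.5  1.6  7.5] [ 0.24  0.54 -0.06]
-1.04 cw 1.041 [ 0.4643 -0.2899  0.238 ] [-1.9  0.6  6.7] [0.2  0.63 0.09]
-1.08 cw 1.075 [ 0.4644 -0.2898  0.238 ] [-2.7  0.7  5.9] [0.12 0.71 0.93]
9.4083 0.15005273212283068
```

It is at the stop: the moment rose to 0.93 N m at 1.075 rad. Now I'll release the knob, lift, move above the bar and look.

Run:
```python
from h import *
p=np.array(arm.read_tool_pos())
arm.line_to(p+[0,0,.004],.03); arm.pause(.2); print(arm.read_ft_force())
arm.move_gripper(.5); arm.line_to([p[0],p[1],.34],.15)
yaw=np.radians(-5); mx=np.array([np.cos(yaw),np.sin(yaw),0]); b=np.array([.4655,-.1134,.336])
js=[]
for s in(1,-1):
    q=quat([0,0,-1],s*mx); j=arm.ik(b,q); j2=arm.ik(b+.111*mx+[0,0,.009],q)
    print(s,None if j is None else np.round(j,2),None if j2 is None else np.round(j2,2))
    if j is not None and j2 is not None: js.append((abs(j[6]),s))
s=min(js)[1]; arm.movep(b,quat([0,0,-1],s*mx)); arm.pause(.2)
c=camera_info("wrist");R,t=wristRt(c); im=snapshot("wrist"); np.savez("w2.npz",R=R,t=t)
cv2.imwrite("pics/w2.png",im); print(s,arm.read_tool_pos(),arm.read_time())
```

```text
[-1.43457864  1.07339746  4.91316709]
1 [-0.01  0.32  0.27  1.86 -0.1   0.97  0.22] [ 0.03  0.49  0.22  1.55 -0.11  1.11  0.19]
-1 [-0.56  0.53  1.18  1.87 -0.55  1.11 -2.41] [-0.42  0.69  1.1   1.57 -0.63  1.28 -2.46]
1 [ 0.4654944  -0.11361882  0.33589539] 13.05
```

View pics/w2.png

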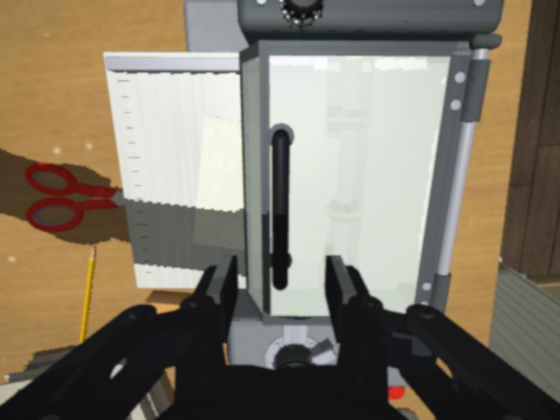

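The bar is upright in the image at column 281, rows 135–285, so it is aligned and central between the fingers. The knob wing at about (320, 348) is now turned. Next I'll compute the offset and grip.

Run:
```python
from h import *
c=camera_info("wrist");w=np.load("w2.npz")
a,b=[ray(c,u,.182,w["R"],w["t"]) for u in((281,137),(281,283))]
m=(a+b)/2; print(a,b,"len",np.linalg.norm(a-b),"mid",m,"yaw",np.degrees(np.arctan2(-(a-b)[0],(a-b)[1])))
if abs(m[0]-.4655)>.008 or abs(m[1]+.1134)>.015: raise SystemExit("off")
p=np.array([m[0],m[1],.182+.054])
arm.line_to([p[0],p[1],.29],.15); arm.line_to(p,.06); print(arm.read_ft_force())
arm.move_gripper(0,40); print(arm.read_opening(),arm.read_finger_force(),arm.read_ft_force(),arm.read_tool_pos(),arm.read_time())
```

```text
[ 0.47032024 -0.05543946  0.182     ] [ 0.46032913 -0.16858688  0.182     ] len 0.11358768070552913 mid [ 0.46532469 -0.11201317  0.182     ] yaw -5.046229415328096
[-0.08508684 -0.07704795  0.47033175]
0.13330060965814924 38.9650958776474 [-2.54127171 -0.41011122  1.99725475] [ 0.46494184 -0.11200482  0.23622456] 14.9333
```

Gripped. Now the lift, along the hinge arc with the tool kept vertical.

Run:
```python
from h import *
yaw=np.radians(-5); mx=np.array([np.cos(yaw),np.sin(yaw),0]); p0=np.array(arm.read_tool_pos())
for d in range(4,61,4):
    a=np.radians(d); f=150*np.cos(a)-42*np.sin(a); h=150*np.sin(a)+42*np.cos(a)
    arm.line_to(p0+mx*(150-f)/1e3+[0,0,(h-42)/1e3],.07); F=np.array(arm.read_ft_force())
    print(d,F.round(1),round(arm.read_opening(),3))
    if np.linalg.norm(F)>30: print("stop");break
arm.pause(.5); p=np.array(arm.read_tool_pos()); v=p-p0; x=150-v[:2]@mx[:2]*1e3; z=42+v[2]*1e3
print("angle",np.degrees(np.arctan2(z,x)-np.arctan2(42,150)),"r",np.hypot(x,z),arm.read_finger_force(),arm.read_ft_force(),arm.read_time())
cv2.imwrite("pics/s2.png",snapshot("scene")); cv2.imwrite("pics/t2.png",snapshot("top"))
t=cv2.imread("pics/t2.png")[145:300,230:400]; s=cv2.imread("pics/s2.png")[150:350,190:430]
cv2.imwrite("pics/end.png",np.hstack([cv2.resize(t,(400,365)),cv2.resize(s,(400,365))]))
```

```text
4 [ 1.1 -0.  -5.5] 0.136
8 [ 0.1 -0.5 -6. ] 0.136
12 [-2.6 -1.1 -4.5] 0.135
16 [-4.8 -0.5 -3. ] 0.14
20 [-5.7 -1.1 -4.2] 0.135
24 [-7.5  0.1 -1.7] 0.132
28 [-8.5  0.9  0.6] 0.133
32 [-11.7  -0.4   2.9] 0.135
36 [-13.6   1.2   6. ] 0.133
40 [-13.5   1.1   8.5] 0.138
44 [-15.9   2.   12. ] 0.135
48 [-13.1   1.5  13.5] 0.138
52 [-11.2   0.1  14.5] 0.138
56 [-10.8   1.4  12.6] 0.135
60 [-8.6  1.6 11. ] 0.133
angle 60.0969982580414 r 159.60727304167293 41.16736114025116 [-9.33411891  1.04191445 10.43955179] 20.0583
```

View pics/end.png

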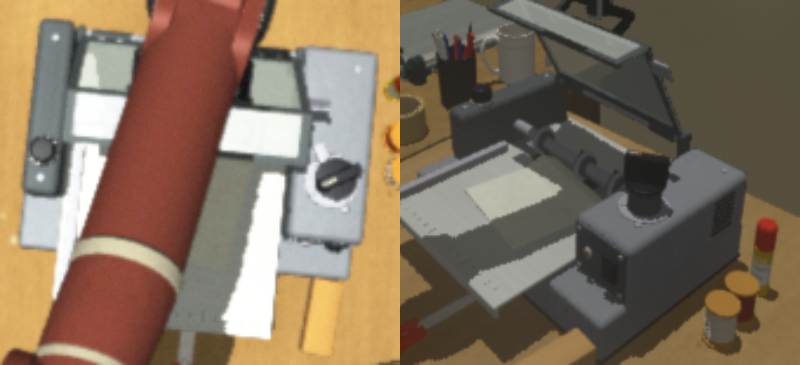

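The lock wing is turned about 60° and the guard is open with all bystanders in place. The guard's right edge runs from about crop (683, 140) at the hinge to (648, 50) at its front corner. I'll check the opening by projecting the edge.

Run:
```python
from h import *
c=camera_info("scene");R=np.array(c["R"]);t=np.array(c["t"])
yaw=np.radians(-5); mx=np.array([np.cos(yaw),np.sin(yaw),0]);my=np.array([-mx[1],mx[0],0])
H=np.array([.4652,-.112,.14])+.15*mx
def pr(X): q=R@X+t; return np.round([c["fx"]*q[0]/q[2]+c["cx"],c["fy"]*q[1]/q[2]+c["cy"]],1)
print("hinge",pr(H-.125*my))
for d in(50,55,60,65,70):
    a=np.radians(d); u=-mx*np.cos(a)+np.array([0,0,np.sin(a)]); print(d,pr(H-.125*my+.165*u),pr(H+.125*my+.165*u))
s=cv2.imread("pics/s2.png")[130:250,250:390]; cv2.imwrite("pics/g.png",(255*(cv2.resize(s,None,fx=5,fy=5,interpolation=cv2.INTER_CUBIC)/255.)**.6).astype(np.uint8))
print(arm.read_tool_pos(),arm.read_time())
```

```text
hinge [360.5 227. ]
50 [331.2 187.7] [252.5 156.7]
55 [335.4 181.9] [256.1 152.1]
60 [339.8 176.6] [260.1 147.9]
65 [344.3 171.8] [264.1 144.1]
70 [348.9 167.6] [268.4 140.8]
[ 0.57513937 -0.12235225  0.34890032] 20.1583
```

View pics/g.png

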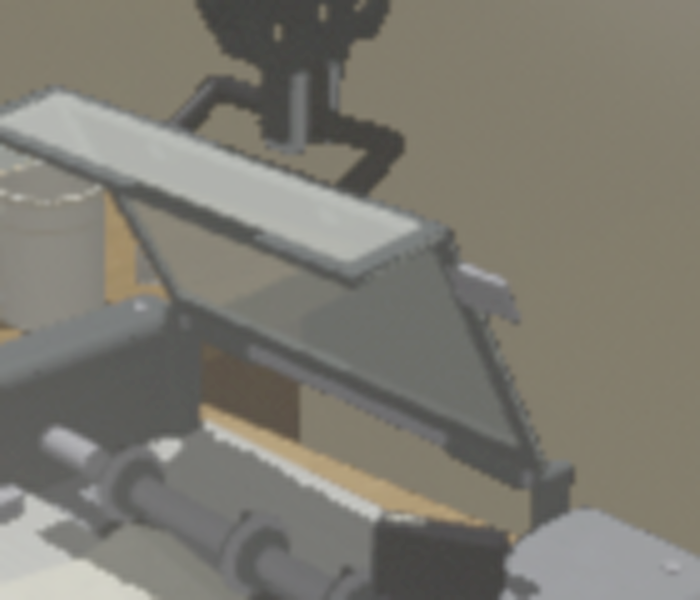

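The guard's front corners are at pixels (339.6, 177) and (261.6, 148). Both match the 60° projection, so I'm handing in.

```bash
python3 -c "
from station import *
print(ticket.finish_job())"
```

```text
the job is handed in; nothing more can be done
None
```

I locked the machine off and handed the job in with the gripper holding the guard about 60° open and the bystanders not visibly moved; the hand-in gave no verdict.

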